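# Finish tightening a housing cover crosswise

## Task

The square dark grey housing has four red bar-headed screws at the corners of its cover; two are already tight, their bars in line with the yellow marks that point to the middle of the cover. With the blue T-handled wrench, tighten the other two in cross order: first the slacker one, whose bar is turned farthest from its marks, then the one diagonally across from it, each clockwise until its bar lies along its marks. Then stand the wrench upright on the bench and let go of it; do not touch the housing or its screws with the fingers.

Things in the scene. Friction and masses are not known exactly. Their poses are not given: they have to be found in the camera images.
- wrench: Loose wrench, 180 g, upright on its steel head. Origin: centre of underside, z up. Blue T handle: bar 70 (x) by 16 (y), 78 to 98 mm above origin. Thin shaft; head 38 x 39 x 28 high. Slot along x, open below and at both ends: 15 wide, 18 deep. A half turn makes no difference. Slot fits over a screw's bar with 3 mm play each side and about 9 degrees in angle before it turns the bar.
- housing: Fixed dark grey housing 130 x 130, cover's top 50 mm above origin (centre of underside, z up); any yaw. Upright screws at x, y = +-44 mm; red bars 36 long, 9 wide, 3 to 15 mm above the cover. Yellow marks run from each screw to the cover's middle and outward. Screws (+44,-44), (-44,+44) are tight, cannot turn. To turn a screw, hold the wrench's underside 2 to 4 mm above the cover.
- screw_slack (a joint): Angle (rad) of the slacker screw, at (+44, +44) mm in the housing's frame. 0: bar along its marks, pointing to the cover's middle. Negative: bar turned that much counterclockwise, seen from above (starts at -1.2 to -1.0). Clockwise raises the value; firm stop at +0.12. Friction 0.08 N m; stays where it is left.
- screw_part (a joint): The same for the part-tightened screw diagonally across, at (-44, -44) mm in the housing's frame (starts at -0.65 to -0.5).
Not all that is in view belongs to the job. Leave any brown or pink look-alike of the wrench alone.

How it is judged (in metres and radians):
On the way, in this order (a step that is already met when the one before it is completed fails the run):
1. the slacker screw is tightened while the one across from it has not been turned yet (value of joint screw_slack above -0.26 rad and value of joint screw_part below -0.42 rad), for 0.2 s.
2. the screw across from it is tightened (value of joint screw_part above -0.26 rad), for 0.2 s.
At the end, for the whole second after the job is handed in: Both screws' bars lie within 15 degrees of their marks, and the wrench stands upright (within 10 degrees) and at rest on the bench, its underside less than 10 mm above it (value of joint each of screw_slack, screw_part above -0.26 rad and height (world z) of wrench below 0.01 m and angle between wrench's own z axis and vertical below 0.17 rad and linear speed of wrench below 0.02 m/s); the robot touches nothing.
It fails at once if the fingers press on the housing or its screws with more than 1 N: they are turned with the wrench only (contact force between the fingers and housing above 1 N).
It also fails if it takes over 48 s, if anything falls off the work surface, if the arm or the gripper's body presses on something with over 40 N, if the wrist force passes 120 N, or if a joint passes its speed limit or range.

## Robot

A 6-joint arm with a two-finger parallel gripper is mounted at the origin on a cart in front of the work surface, level with it; the furniture and walls round the work are solid. World frame = base frame: x ahead of the robot, y to its left, z up, the work surface at z = 0. Lengths are in mm, angles in rad, forces in N, time in s.
With the tool pointing down it reaches from about 350 to 875 mm from the base axis. Payload 4.2 kg.
Tool frame: the origin (TCP) lies between the finger pads; the fingertips stand 14 mm ahead of it and the grasp point (between the pads) lies 5 mm behind it; z points along the fingers, y is the line along which they close (so a half turn about z gives the same grasp; the last joint's range is limited). The gripper opens to 85 mm and grips with 20 to 120 N. Pads are 22 mm wide; open, the fingers measure 114 mm over their backs; the gripper's body (76 mm by 85 mm) begins 54 mm behind the grasp point. The pads swing forward as they close: fully open they stand 13 mm farther back than shut.
Start: joints at [1.438, 0.385, 0.008, 0, -1.194, -0.259], TCP at [238.625, 577.631, 214.912] pointing down, gripper open.
Joint ranges: [-3.14, 3.14], [-1.21, 2.06], [-1.07, 1.41], [-3.16, 2.05], [-2.99, -0.16], [-3.1, 3.1]. Speed limits (rad/s): [2.79, 2.79, 3.14, 3.14, 3.14, 3.14].

## Interface

Orientations are given as a unit quaternion [x, y, z, w].
In Python, from bench import * gives the robot as it stands.
- The arm moves only by the tool carry_out, never from a script. Its argument "motion" is a list of rows, each a list of 7 numbers: the turn, a rotation vector about the tool's x, y, z in rad, then the shift along the tool's x, y, z in mm, then the opening, from -1 (shut) to 1 (fully open), so that 0 is half open. A call has 1 to 5 rows; each row is the pose to reach, as a shift and turn from the pose commanded when the call began, along the tool's axes at that moment; what a row does not reach only later rows make up. A row lasts 1/8 s, in which the tool goes at most 62.5 mm and 10.7 degrees, less where a joint would pass 70% of its speed; a pose out of reach is approached as far as the arm can. A call with a gripper value outside its range is refused whole. The fingers move at their own pace and stop on an object; the grip force is fixed at half the most. Time passes only in rows, so rows that repeat a pose let the fingers close. It gives the time, the measured TCP pose, the force, the opening and the grip force at its end, in the units of the state.
- read_state(): the state, without advancing time (a new reading comes with each control period).
- get_image(name): name is "scene" or "top" or "wrist"; returns a dict with "color" (384x512x3 uint8, blue, green, red), "mtx" (3x3 intrinsics, pixels), "position" and "orientation" of the camera in the world. Camera axes: x right, y down, z forward; pixel columns grow to the right and rows downward; lengths in mm; the calibration is good to about 2 mm. The wrist camera is an equidistant fisheye: a pixel r from the principal point sees the ray r / f radians off the axis. A picture is of the moment at which its call begins. There is no depth.
- job_done(): hands the job in; it is judged then, once.
The state is a dict: "clock": time; "joints": joint angles; "joint_vel": joint speeds; "joint_efforts": joint torques, N m; "position": TCP position; "ee_rot": TCP orientation; "contact_force": force on the tool from outside, world axes, zero at the start; "wrist_torque": the same for the moment, N m; "gripper_width": finger opening in mm; "grasp_force": force on a finger pad.
Only numpy, scipy, OpenCV 4.12 (cv2) and the standard library are available. Lean on these libraries where they do the work, as an engineer would, in place of code of your own. Each camera call takes 0.05 s, during which the arm holds its last target. There are 200 camera calls.

## Working session

There is one attempt and no reset: what is moved stays moved. The work goes in short steps, Python scripts to look and compute and a tool call to move; the robot and the scene stay as the last step left them, time stands still between calls to the robot, and variables do not carry over. Pictures are saved under pics/ and viewed, at most 10 in all, crops included, and the job is handed in when it is done.

Besides the shell and the picture viewer there is one more tool, called after ">>>" as name(argument=value, ...), one argument or row to a line, values as JSON. carry_out: Moves the arm, as the interface text tells. Its arguments: {"type":"object","properties":{"motion":{"type":"array"}},"required":["motion"]}

```bash
mkdir -p pics; ls; python3 - <<'E'
from bench import *
import cv2,numpy as np
s=read_state(); print({k:s[k] for k in('clock','position','ee_rot','gripper_width','joints')})
for n in('scene','top'):
    i=get_image(n); cv2.imwrite(f'pics/{n}0.png',i['color']); print(n,i['mtx'],i['position'],i['orientation'])
E
```

```text
pics
{'clock': 0.0, 'position': array([238.38056145, 577.06839808, 213.80839522]), 'ee_rot': array([ 9.80855726e-01, -1.94732705e-01, -1.59562950e-04,  1.09194344e-03]), 'gripper_width': 85.2858148880553, 'joints': array([ 1.43763991e+00,  3.85554601e-01,  6.58559794e-03, -4.89992592e-04,
       -1.19398691e+00, -2.58632898e-01])}
scene [[489.57462668   0.         253.02142477]
 [  0.         489.57462668 193.79370771]
 [  0.           0.           1.        ]] [  43.52958329 -767.91101352  939.07338128] [ 0.88198897 -0.25335381  0.11291125 -0.38099652]
top [[406.30095988   0.         255.11753597]
 [  0.         406.30095988 187.8822128 ]
 [  0.           0.           1.        ]] [ 321.18041059   29.90402981 1184.39418132] [ 0.70980206 -0.69831464  0.07595662 -0.05261463]
```

View pics/top0.png

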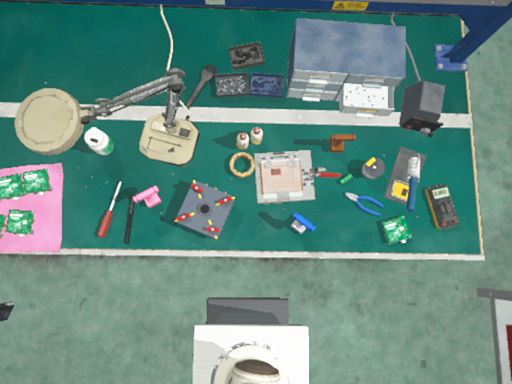

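View pics/scene0.png

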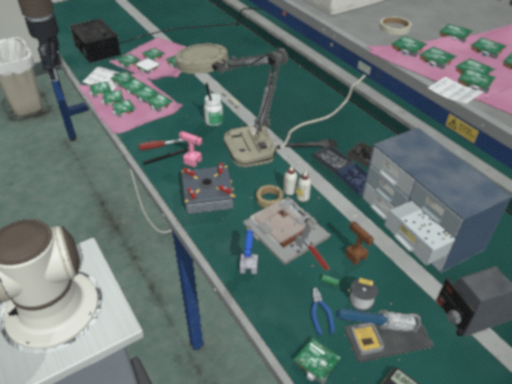

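Top view: the housing is at (205,208), with red bars at its corners. The blue wrench has its T at (303,222) and its head at (298,228). The pink look-alike is at (147,197) and the brown one at (342,141).

```bash
cat > h.py <<'E'
from bench import *
import cv2,numpy as np
from scipy.spatial.transform import Rotation as R
def ray(im,px,fish=False):
    K=im['mtx'];x=(px[0]-K[0,2])/K[0,0];y=(px[1]-K[1,2])/K[1,1]
    if fish:
        r=np.hypot(x,y); d=np.array([x/r*np.sin(r),y/r*np.sin(r),np.cos(r)]) if r>1e-9 else np.array([0,0,1.])
    else: d=np.array([x,y,1])
    return R.from_quat(im['orientation']).apply(d)
def plane(im,px,z,fish=False):
    d=ray(im,px,fish);p=np.array(im['position']);return p+d*(z-p[2])/d[2]
def proj(im,P,fish=False):
    c=R.from_quat(im['orientation']).inv().apply(np.array(P,float)-im['position']);K=im['mtx']
    if fish:
        t=np.arctan2(np.hypot(c[0],c[1]),c[2]);u=c[:2]/np.hypot(c[0],c[1])*t
    else:u=c[:2]/c[2]
    return u*K[0,0]+K[:2,2]
def mask(im,col):
    h=cv2.cvtColor(im['color'],cv2.COLOR_BGR2HSV)
    if col=='red': return cv2.inRange(h,(0,140,70),(8,255,255))|cv2.inRange(h,(172,140,70),(180,255,255))
    if col=='yellow': return cv2.inRange(h,(20,110,100),(35,255,255))
    if col=='blue': return cv2.inRange(h,(103,150,70),(120,255,255))
def blobs(m,box,amin):
    x0,y0,x1,y1=box;k=np.zeros_like(m);k[y0:y1,x0:x1]=m[y0:y1,x0:x1]
    out=[]
    n,l,st,ce=cv2.connectedComponentsWithStats(k)
    for i in range(1,n):
        if st[i,4]>=amin:
            ys,xs=np.nonzero(l==i);out.append((st[i,4],ce[i],np.c_[xs,ys]))
    return out
def axis(pts):
    c=pts.mean(0);w,v=np.linalg.eigh(np.cov((pts-c).T));return np.degrees(np.arctan2(v[1,1],v[0,1]))%180,4*np.sqrt(w)
E
python3 - <<'E'
from h import *
im=get_image('top')
def rep(col,box,z,a):
    for n,c,p in blobs(mask(im,col),box,a):
        w=np.array([plane(im,q,z)[:2] for q in p.astype(float)]);an,l=axis(w)
        print(col,n,c.round(1),w.mean(0).round(1),an.round(1),l.round(1))
rep('red',(170,175,240,245),63,6);rep('yellow',(170,175,240,245),50,3)
rep('blue',(280,205,325,240),97,10)
c=im['color'][170:250,165:330];cv2.imwrite('pics/c1.png',cv2.resize(c,None,fx=4.8,fy=4.8,interpolation=cv2.INTER_CUBIC))
E
```

```text
red 16 [192.9 185.8] [530.7 168.3] 59.6 [11.1 16.5]
red 15 [199.1 189.8] [519.5 150.6] 52.1 [10.  16.6]
red 16 [228.5 198.5] [496.5  67.9] 100.3 [11.5 15.3]
red 16 [221.8 201.1] [488.8  86.5] 139.0 [11.5 16. ]
red 16 [186.7 215.2] [447.8 181.9] 114.6 [10.5 16. ]
red 15 [179.3 218. ] [439.7 201.8] 114.9 [11.2 14.4]
red 15 [208.1 228.6] [411.8 121.7] 68.6 [ 9.8 15.6]
red 15 [215.9 229.2] [410.5 100.4] 80.4 [10.1 15. ]
yellow 6 [193.8 181. ] [546.9 167.7] 37.8 [ 5.8 12.1]
yellow 8 [199.5 196. ] [504.1 150.1] 12.9 [ 5.4 15.2]
yellow 5 [232.8 197.4] [501.9  56.3] 109.9 [5.7 9.8]
yellow 7 [217.3 203.4] [483.9  99.5] 99.4 [ 5.9 12.6]
yellow 8 [191.6 213.8] [453.5 170.1] 110.2 [ 7.3 12.2]
yellow 5 [175.2 220. ] [435.3 214.8] 125.7 [ 6.5 10.2]
yellow 10 [209.7 221.9] [431.6 119. ] 13.4 [ 7.  15.6]
yellow 5 [215.6 236.8] [390.5 101.4] 20.5 [5.5 9.6]
blue 165 [303.7 221.2] [ 433.1 -136.9] 54.1 [19.9 81.2]
```

View pics/c1.png

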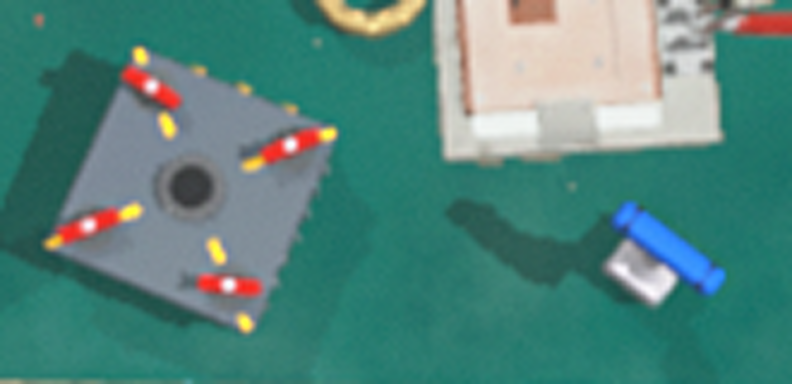

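```bash
cat >> h.py <<'E'
def go(*wps):
    """chain of (x,y,z,psi_deg of tool x); prints turn (deg,rad) and tool-axis shift of each from the previous"""
    s=read_state();p=np.array(s['position']);M=R.from_quat(s['ee_rot']).as_matrix();a=np.degrees(np.arctan2(M[1,0],M[0,0]))
    print('t %.2f at'%s['clock'],p.round(1),'psi %.1f'%a,'tilt',(M[:2,2]).round(3),'w %.1f g %.1f'%(s['gripper_width'],s['grasp_force']),'F',np.round(s['contact_force'],1))
    for x,y,z,b in wps:
        r=np.radians(a);d=np.array([x,y,z])-p
        print('turn z %.3f'%np.radians((a-b+180)%360-180),'shift',np.round([d[0]*np.cos(r)+d[1]*np.sin(r),d[0]*np.sin(r)-d[1]*np.cos(r),-d[2]],1))
        p=np.array([x,y,z]);a=b
E
python3 -c "
from h import *
go((380,320,210,-70),(400,20,210,-115),(420,-150,210,-126))"
```

```text
t 0.15 at [238.5 577.2 214.1] psi -22.5 tilt [-0.001 -0.002] w 85.4 g 0.0 F [ 0.2  0.3 -0.9]
turn z 0.830 shift [229.  183.7   4.1]
turn z 0.785 shift [288.7  83.8   0. ]
turn z 0.192 shift [145.6 -90.    0. ]
```

>>> carry_out(
  motion=[
    [0,0,0.17,46,37,1,1],
    [0,0,0.34,92,74,2,1],
    [0,0,0.5,137,110,2,1],
    [0,0,0.66,183,147,3,1],
    [0,0,0.83,229,184,4,1],
  ],
)

```text
clock: 0.78
position: [380.5, 318.3, 210.8]
ee_rot: [0.818, -0.576, -0.0, 0.0]
contact_force: [1.2, -0.0, 0.9]
gripper_width: 85.8
grasp_force: 0.0
```

>>> carry_out(
  motion=[
    [0,0,0.16,58,17,0,1],
    [0,0,0.32,116,34,0,1],
    [0,0,0.48,174,50,0,1],
    [0,0,0.64,232,67,0,1],
    [0,0,0.785,289,84,0,1],
  ],
)

```text
clock: 1.4
position: [399.5, 18.0, 211.1]
ee_rot: [-0.536, 0.844, -0.0, 0.0]
contact_force: [0.7, 0.2, 0.2]
gripper_width: 85.4
grasp_force: 0.0
```

>>> carry_out(
  motion=[
    [0,0,0.1,49,-30,0,1],
    [0,0,0.19,97,-60,0,1],
    [0,0,0.192,146,-90,0,1],
    [0,0,0.192,146,-90,0,1],
  ],
)

```text
clock: 1.9
position: [419.3, -153.7, 210.4]
ee_rot: [-0.451, 0.893, 0.0, -0.001]
contact_force: [0.2, 0.7, 0.3]
gripper_width: 85.6
grasp_force: 0.0
```

```bash
python3 - <<'E'
from h import *
go((433,-137,200,-126))
im=get_image('wrist');cv2.imwrite('pics/w1.png',im['color']);print(im['mtx'],im['position'],im['orientation'])
print(proj(im,(433,-137,98),True),proj(im,(433,-137,0),True))
for n,c,p in blobs(mask(im,'blue'),(0,0,512,384),60):
    w=np.array([plane(im,q,98,True)[:2] for q in p.astype(float)]);an,l=axis(w)
    print(n,c.round(1),w.mean(0).round(1),an.round(1),l.round(1))
E
```

```text
t 1.90 at [ 419.3 -153.7  210.4] psi -126.4 tilt [-0.001 -0.   ] w 85.6 g 0.0 F [0.2 0.7 0.3]
turn z -0.007 shift [-21.6  -1.1  10.4]
[[297.31863964   0.         256.3884112 ]
 [  0.         297.31863964 188.96498119]
 [  0.           0.           1.        ]] [ 375.44471365 -215.02203974  369.08325647] [0.30890418 0.93925536 0.14215758 0.04657037]
[256.27794429 201.79931271] [256.27885692 176.05384043]
463 [131.6  79.9] [ 456.2 -304.8] 61.6 [11.9 66.1]
432 [111.4  85.7] [ 476.2 -315.3] 68.4 [12.  65.7]
1047 [254.9 200. ] [ 433.3 -138.9] 53.0 [17.  80.2]
```

View pics/w1.png

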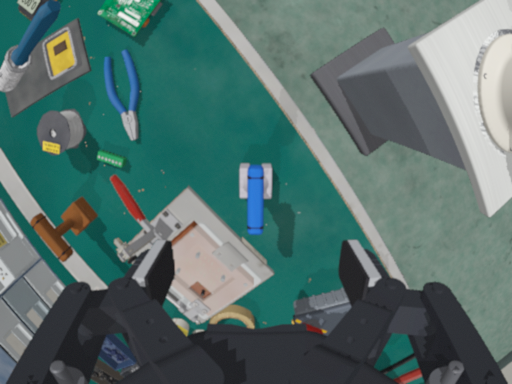

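Wrist view: the blue bar runs from (255,165) to (255,232), with the head beneath it. The blob gives its centre as (433,-138) at 53° and a length of 70 mm, which matches the top view.

```bash
python3 -c "
from h import *
go((433.5,-138,150,-127),(433.5,-138,83,-127))"
```

```text
t 1.95 at [ 419.2 -152.1  210.4] psi -126.2 tilt [-0.001  0.   ] w 85.3 g 0.0 F [-0.3  1.3  0.7]
turn z 0.013 shift [-19.8  -3.1  60.4]
turn z 0.000 shift [-0.  0. 67.]
```

>>> carry_out(
  motion=[
    [0,0,0.013,-20,-3,40,1],
    [0,0,0.013,-20,-3,80,1],
    [0,0,0.013,-20,-3,110,1],
    [0,0,0.013,-20,-3,127,1],
    [0,0,0.013,-20,-3,127,1],
  ],
)

```text
clock: 2.58
position: [433.0, -134.9, 82.9]
ee_rot: [-0.449, 0.893, 0.001, -0.002]
contact_force: [0.7, 0.7, 0.5]
gripper_width: 85.4
grasp_force: 0.0
```

>>> carry_out(
  motion=[
    [0,0,0,0,0,0,-1],
    [0,0,0,0,0,0,-1],
    [0,0,0,0,0,0,-1],
    [0,0,0,0,0,0,-1],
    [0,0,0,0,0,0,-1],
  ],
)

```text
clock: 3.2
position: [434.1, -136.2, 84.0]
ee_rot: [-0.448, 0.894, -0.0, 0.0]
contact_force: [-0.3, -0.1, 0.6]
gripper_width: -0.2
grasp_force: 0.0
```

>>> carry_out(
  motion=[
    [0,0,0,0,0,0,-1],
    [0,0,0,0,0,0,-1],
    [0,0,0,0,0,0,-1],
  ],
)

```text
clock: 3.58
position: [434.0, -136.1, 83.9]
ee_rot: [-0.448, 0.894, 0.0, -0.0]
contact_force: [-0.6, 0.1, 0.0]
gripper_width: 0.3
grasp_force: 0.0
```

```bash
python3 -c "
from h import *
go((433.5,-138,190,-127),(411,111,190,-93.5))"
```

```text
t 3.58 at [ 434.  -136.1   83.9] psi -126.7 tilt [-0. -0.] w 0.3 g 0.0 F [-0.6  0.1  0. ]
turn z 0.005 shift [   1.8   -0.7 -106.1]
turn z -0.585 shift [-185.3  167.8   -0. ]
```

```bash
python3 - <<'E'
from h import *
a=get_image('wrist')['color'];b=get_image('top');print([ (n,c.round(1),plane(b,c,97).round(1)) for n,c,p in blobs(mask(b,'blue'),(270,195,335,250),10)])
s=get_image('scene')['color'][200:300,180:320]
cv2.imwrite('pics/w2.png',np.hstack([a[100:384,100:420],cv2.resize(s,(398,284),interpolation=2)]))
E
```

```text
[]
```

View pics/w2.png

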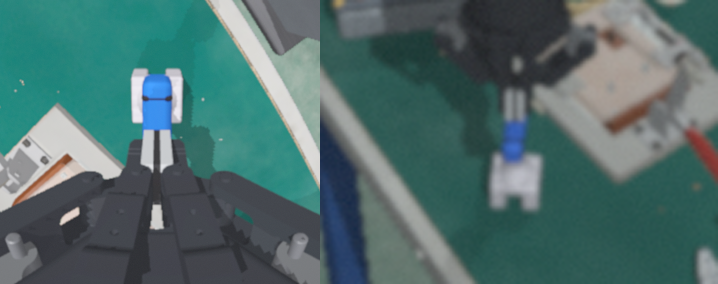

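Left half: the shut pads are at about (155,150) in the wrist crop, with the blue bar's end in front of them at (155,100). They may have closed beyond the bar, so I'll check the bar's position numerically.

```bash
python3 - <<'E'
from h import *
A=get_image('wrist');B=get_image('scene')
u=np.array([np.cos(np.radians(53)),np.sin(np.radians(53)),0])
for nm,im,f,box in(('wrist',A,True,(200,120,330,300)),('scene',B,False,(210,210,280,290))):
    for n,c,p in blobs(mask(im,'blue'),box,15): print(nm,n,c.round(1),p.min(0),p.max(0))
    for k in(-35,0,35): 
        for z in (98,78):print(k,z,proj(im,np.array([433.5,-138,z])+k*u,f).round(1))
    print('tcp',proj(im,(434,-136,84),f).round(1),'tips',proj(im,(434,-136,70),f).round(1))
cv2.imwrite('pics/w3.png',np.hstack([cv2.resize(A['color'][160:300,190:320],None,fx=3,fy=3,interpolation=2),cv2.resize(B['color'][210:290,215:280],(341,420),interpolation=2)]))
E
```

```text
wrist 1445 [256.7 202.5] [243 174] [271 233]
-35 98 [257.2 177.2]
-35 78 [257.1 168.1]
0 98 [256.9 239.6]
0 78 [256.8 224.6]
35 98 [256.6 291.1]
35 78 [256.6 273. ]
tcp [258.2 231.7] tips [258.1 222.2]
scene 84 [247.8 249. ] [244 244] [252 255]
-35 98 [246.8 252.3]
-35 78 [246.8 258.1]
0 98 [248.2 240.5]
0 78 [248.2 246.3]
35 98 [249.6 229.2]
35 78 [249.6 235. ]
tcp [248.  243.9] tips [248.  247.9]
```

View pics/w3.png

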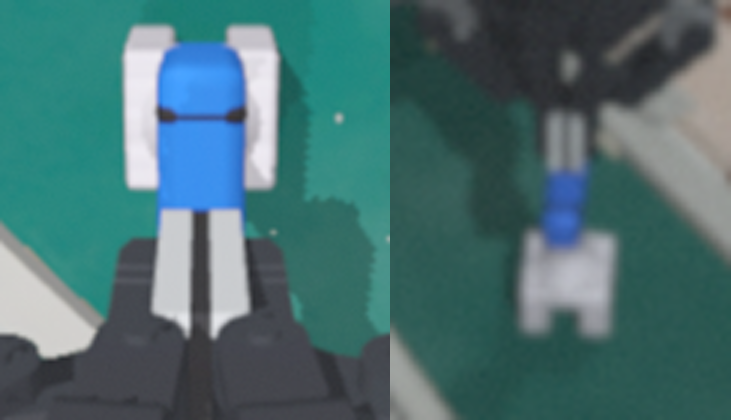

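The bar hasn't moved (its pixels match the prediction), yet the fingers read shut. I'll lift slightly and see whether the wrench comes along.

>>> carry_out(
  motion=[
    [0,0,0,0,0,-10,-1],
    [0,0,0,0,0,-25,-1],
    [0,0,0,0,0,-40,-1],
    [0,0,0,0,0,-40,-1],
  ],
)

```text
clock: 4.32
position: [435.1, -136.1, 125.4]
ee_rot: [-0.448, 0.894, -0.001, 0.002]
contact_force: [0.0, 0.2, -0.3]
gripper_width: 0.2
grasp_force: 0.0
```

```bash
python3 - <<'E'
from h import *
go()
A=get_image('wrist');B=get_image('scene')
for nm,im,f,box in(('wrist',A,True,(180,100,330,300)),('scene',B,False,(210,200,290,290))):
    for n,c,p in blobs(mask(im,'blue'),box,15): print(nm,n,c.round(1),p.min(0),p.max(0))
    for z in(84,110,124,140): print(z,proj(im,(434-6,-136-9,z),f).round(1))
    for z in(98,138): print('barend',z,proj(im,np.array([433.5-21,-138-28,z]),f).round(1))
cv2.imwrite('pics/w4.png',np.hstack([cv2.resize(A['color'][120:384,150:360],None,fx=1.6,fy=1.6,interpolation=2),cv2.resize(B['color'][190:290,205:290],(358,422),interpolation=2)]))
E
```

```text
t 4.33 at [ 435.1 -136.1  125.4] psi -126.7 tilt [ 0.004 -0.   ] w 0.2 g 0.0 F [ 0.   0.2 -0.3]
wrist 1515 [258.  194.9] [246 159] [269 230]
84 [258.5 191.5]
110 [258.7 204.3]
124 [258.8 212.7]
140 [258.9 224. ]
barend 98 [258.5 159.3]
barend 138 [258.7 175.2]
scene 170 [248.2 243.4] [244 231] [252 255]
84 [247.8 247.5]
110 [247.8 239.9]
124 [247.8 235.8]
140 [247.8 230.9]
barend 98 [246.9 252.3]
barend 138 [246.8 240.4]
```

View pics/w4.png

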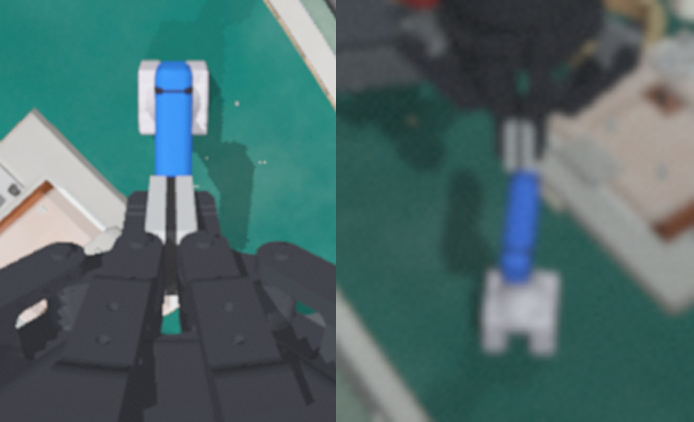

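Wrench stayed put. The shut fingertips sit at wrist pixel (258,230) in both lifts and at scene pixel (248,231), higher than the nominal tool geometry says. I'll triangulate them.

```bash
python3 - <<'E'
from h import *
A=get_image('wrist');B=get_image('scene');go()
def tri(a,b):
    p,q=np.array(A['position']),np.array(B['position']);d,e=ray(A,a,True),ray(B,b)
    d/=np.linalg.norm(d);e/=np.linalg.norm(e)
    s=np.linalg.lstsq(np.c_[d,-e],q-p,rcond=None)[0];x,y=p+d*s[0],q+e*s[1];return ((x+y)/2).round(1),np.linalg.norm(x-y).round(1)
print(tri((258,230.6),(248.3,230.7)));print(tri((258,230.6),(248.3,229.7)));print(tri((258,229.6),(248.3,230.7)))
print(A['position'],R.from_quat(A['orientation']).as_matrix()[:,2])
E
```

```text
t 4.53 at [ 433.5 -136.1  123.4] psi -126.7 tilt [-0.001  0.   ] w 0.0 g 0.0 F [-0.5  0.2 -0.6]
(array([ 431. , -141.1,  135.3]), np.float64(1.3))
(array([ 429.2, -143.7,  141.9]), np.float64(1.5))
(array([ 430.3, -142.1,  136.6]), np.float64(1.4))
[ 389.34436972 -197.11135683  282.57037586] [ 0.17820179  0.23756211 -0.95488657]
```

>>> carry_out(
  motion=[
    [0,0,0,0,0,0,1],
    [0,0,0,0,0,0,1],
    [0,0,0,0,0,0,1],
    [0,0,0,0,0,10,1],
    [0,0,0,0,0,20,1],
  ],
)

```text
clock: 5.15
position: [433.7, -136.1, 103.1]
ee_rot: [-0.448, 0.894, 0.0, -0.0]
contact_force: [0.6, 0.9, -0.7]
gripper_width: 85.0
grasp_force: 0.0
```

>>> carry_out(
  motion=[
    [0,0,0,0,0,12,1],
    [0,0,0,0,0,24,1],
    [0,0,0,0,0,36,1],
    [0,0,0,0,0,47,1],
    [0,0,0,0,0,47,1],
  ],
)

```text
clock: 5.78
position: [433.3, -136.1, 55.9]
ee_rot: [-0.448, 0.894, 0.0, -0.001]
contact_force: [0.9, -0.8, 0.8]
gripper_width: 85.4
grasp_force: 0.0
```

>>> carry_out(
  motion=[
    [0,0,0,0,0,0,-1],
    [0,0,0,0,0,0,-1],
    [0,0,0,0,0,0,-1],
    [0,0,0,0,0,0,-1],
    [0,0,0,0,0,0,-1],
  ],
)

```text
clock: 6.4
position: [434.4, -136.1, 57.3]
ee_rot: [-0.448, 0.894, -0.0, 0.0]
contact_force: [-0.9, -0.1, 2.0]
gripper_width: 14.9
grasp_force: 59.4
```

Gripped at 15 mm. I'll lift and hover over the cover's middle, where the wrist camera can see both screws beside the wrench.

```bash
python3 -c "
from h import *
go((434,-136,170,-127),(468,115,175,-93.5))"
```

```text
t 6.40 at [ 434.4 -136.1   57.3] psi -126.7 tilt [ 0.001 -0.   ] w 14.9 g 59.4 F [-0.9 -0.1  2. ]
turn z 0.005 shift [ 1.000e-01  4.000e-01 -1.127e+02]
turn z -0.585 shift [-220.9  123.9   -5. ]
```

>>> carry_out(
  motion=[
    [0,0,0,0,0,-15,-1],
    [0,0,0,0,0,-40,-1],
    [0,0,0,0,0,-75,-1],
    [0,0,0,0,0,-113,-1],
  ],
)

```text
clock: 6.9
position: [432.9, -135.9, 170.0]
ee_rot: [-0.448, 0.894, 0.001, -0.001]
contact_force: [0.3, 0.6, -2.3]
gripper_width: 15.0
grasp_force: 58.7
```

>>> carry_out(
  motion=[
    [0,0,-0.15,-50,28,0,-1],
    [0,0,-0.3,-100,57,-2,-1],
    [0,0,-0.45,-150,85,-4,-1],
    [0,0,-0.58,-200,113,-5,-1],
    [0,0,-0.58,-221,124,-5,-1],
  ],
)

```text
clock: 7.52
position: [466.5, 117.8, 174.3]
ee_rot: [-0.686, 0.727, 0.0, -0.0]
contact_force: [0.3, -0.9, -1.9]
gripper_width: 14.9
grasp_force: 58.9
```

>>> carry_out(
  motion=[
    [0,0,0,0,0,0,-1],
    [0,0,0,0,0,0,-1],
  ],
)

```text
clock: 7.78
position: [466.0, 114.4, 174.3]
ee_rot: [-0.685, 0.729, 0.0, -0.001]
contact_force: [0.7, -0.9, -1.6]
gripper_width: 14.9
grasp_force: 58.9
```

```bash
python3 - <<'E'
from h import *
go()
im=get_image('wrist');cv2.imwrite('pics/w5.png',im['color'])
for s in((525.1,159.5),(411.1,111),(492.6,77.2),(443.7,191.8)):print(s,proj(im,s+(64,),True).round(1))
for n,c,p in blobs(mask(im,'red'),(0,0,512,384),30):
    w=np.array([plane(im,q,65,True)[:2] for q in p.astype(float)]);an,l=axis(w);print(n,c.round(1),w.mean(0).round(1),an.round(1),l.round(1))
E
```

```text
t 7.78 at [466.  114.4 174.3] psi -93.5 tilt [-0.002 -0.001] w 14.9 g 58.9 F [ 0.7 -0.9 -1.6]
(525.1, 159.5) [201.3 228.2]
(411.1, 111) [314.9 174.6]
(492.6, 77.2) [225.7 144.2]
(443.7, 191.8) [283.3 252.2]
68 [36.8 89. ] [696.4  -5.9] 80.5 [10.5 18.8]
53 [ 53.1 121.6] [677.2  33.5] 86.0 [ 9.4 19. ]
310 [224.6 145.3] [493.6  78.1] 112.6 [11.1 43.5]
286 [312.1 173.6] [414.  109.6] 85.5 [11.  44.6]
137 [204.3 219.2] [520.6 149.5] 60.8 [ 9.9 20.5]
88 [195.2 237.5] [532.6 169.1] 57.5 [ 9.8 15. ]
```

View pics/w5.png

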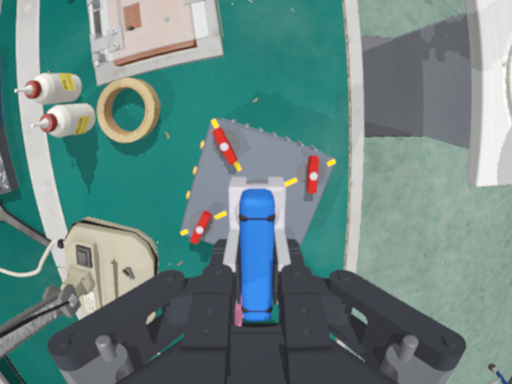

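Wrist view: screw D (slack) is at (313,175), A (part) at (201,228) and B (tight) at (225,146). The wrench head is clear of all three, and D comes out at about (412.3,110.8) with its bar at 86°.

```bash
python3 -c "
from h import *
go((412.3,112.7,138,-94),(412.3,112.7,110,-94))"
```

```text
t 7.83 at [466.1 114.2 174.4] psi -93.6 tilt [-0.001 -0.001] w 14.7 g 58.9 F [ 0.1 -0.4 -2.1]
turn z 0.008 shift [ 4.8 53.6 36.4]
turn z 0.000 shift [-0.  0. 28.]
```

>>> carry_out(
  motion=[
    [0,0,0.008,2,25,5,-1],
    [0,0,0.008,5,53.6,15,-1],
    [0,0,0.008,5,53.6,30,-1],
    [0,0,0.008,5,53.6,36,-1],
    [0,0,0.008,5,53.6,36,-1],
  ],
)

```text
clock: 8.45
position: [413.1, 112.8, 138.8]
ee_rot: [-0.682, 0.731, -0.0, -0.0]
contact_force: [1.0, -0.3, -1.7]
gripper_width: 14.8
grasp_force: 59.0
```

```bash
python3 - <<'E'
from h import *
go((412.3,112.7,110,-94))
A=get_image('wrist');B=get_image('scene')
print(proj(B,(411,111,65)))
cv2.imwrite('pics/w6.png',np.hstack([cv2.resize(A['color'][120:260,190:330],None,fx=2.8,fy=2.8,interpolation=2),cv2.resize(B['color'][145:225,170:250],(392,392),interpolation=2)]))
E
```

```text
t 8.45 at [413.1 112.8 138.8] psi -94.0 tilt [-0. -0.] w 14.8 g 59.0 F [ 1.  -0.3 -1.7]
turn z -0.000 shift [ 0.2  0.8 28.8]
[190.86427158 191.47254403]
```

View pics/w6.png

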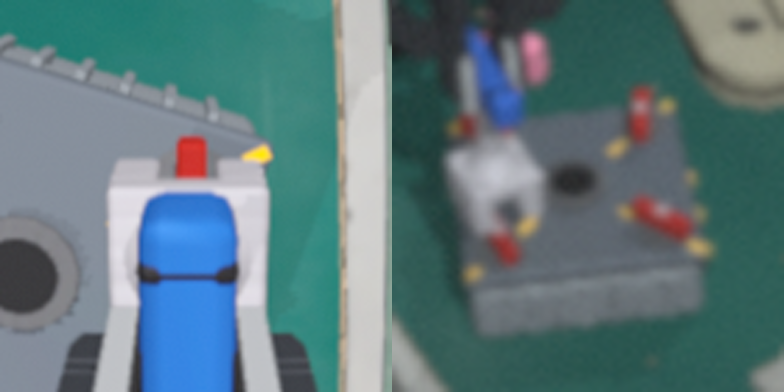

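Wrist crop: the red bar end at (192,158) shows through the slot, which is centred at (188,180). That puts it about 1.2 mm off, so I'll shift by that and lower.

>>> carry_out(
  motion=[
    [0,0,0,0,1.2,8,-1],
    [0,0,0,0,1.2,15,-1],
    [0,0,0,0,1.2,22,-1],
    [0,0,0,0,1.2,28.5,-1],
    [0,0,0,0,1.2,28.5,-1],
  ],
)

```text
clock: 9.18
position: [411.4, 113.3, 109.8]
ee_rot: [-0.682, 0.731, 0.0, -0.001]
contact_force: [-0.3, -0.1, -2.3]
gripper_width: 15.2
grasp_force: 59.0
```

>>> carry_out(
  motion=[
    [0,0,0.16,0.1,-0.2,0,-1],
    [0,0,0.32,0.2,-0.5,0,-1],
    [0,0,0.48,0.3,-0.7,0,-1],
    [0,0,0.64,0.5,-1,0,-1],
    [0,0,0.8,0.6,-1.2,0,-1],
  ],
)

```text
clock: 9.8
position: [413.0, 113.0, 110.5]
ee_rot: [-0.341, 0.94, 0.0, 0.0]
contact_force: [-0.5, -0.2, -2.5]
gripper_width: 14.7
grasp_force: 58.9
```

```bash
python3 -c "
from h import *
go((413.8,111.7,110,-166)); print(read_state()['wrist_torque'])"
```

```text
t 9.80 at [413.  113.  110.5] psi -140.1 tilt [0. 0.] w 14.7 g 58.9 F [-0.5 -0.2 -2.5]
turn z 0.453 shift [ 0.2 -1.5  0.5]
[0.10215164 0.06562688 0.09321863]
```

Torque of about 0.09 N m matches the screw's friction, so it is turning. I'll finish the turn, then back off slightly.

>>> carry_out(
  motion=[
    [0,0,0.15,0,-0.3,0,-1],
    [0,0,0.3,0,-0.7,0,-1],
    [0,0,0.45,0,-1,0,-1],
    [0,0,0.45,0,-1,0,-1],
  ],
)

```text
clock: 10.3
position: [413.6, 112.3, 110.5]
ee_rot: [-0.126, 0.992, 0.0, 0.0]
contact_force: [-1.5, 0.2, -1.7]
gripper_width: 14.9
grasp_force: 59.0
```

>>> carry_out(
  motion=[
    [0,0,-0.08,0,0,0,-1],
    [0,0,-0.1,0,0,-5,-1],
    [0,0,-0.1,0,0,-15,-1],
    [0,0,-0.1,0,0,-30,-1],
    [0,0,-0.1,0,0,-60,-1],
  ],
)

```text
clock: 10.92
position: [412.9, 111.7, 170.9]
ee_rot: [-0.175, 0.985, -0.0, -0.001]
contact_force: [0.4, -0.9, -1.5]
gripper_width: 15.2
grasp_force: 59.0
```

```bash
python3 - <<'E'
from h import *
go((440,160,175,-122),(525.1,159.5,138,-122))
im=get_image('top')
ro=[]
for n,c,p in blobs(mask(im,'red'),(170,175,240,245),4):
    w=np.array([plane(im,q,63)[:2] for q in p.astype(float)]);print(n,c.round(1),w.mean(0).round(1))
E
```

```text
t 10.93 at [412.9 111.7 170.9] psi -159.9 tilt [-0.002 -0.001] w 15.2 g 59.0 F [ 0.4 -0.9 -1.5]
turn z -0.661 shift [-42.1  36.1  -4.1]
turn z 0.000 shift [-44.7 -72.4  37. ]
16 [228.6 198.7] [496.   67.8]
12 [222.2 200.8] [489.8  85.1]
```

>>> carry_out(
  motion=[
    [0,0,-0.17,-40,2,0,-1],
    [0,0,-0.34,-80,5,5,-1],
    [0,0,-0.5,-123,7.7,15,-1],
    [0,0,-0.66,-123,7.7,28,-1],
    [0,0,-0.66,-123,7.7,33,-1],
  ],
)

```text
clock: 11.6
position: [526.1, 161.4, 136.4]
ee_rot: [-0.484, 0.875, 0.0, -0.001]
contact_force: [-0.7, 0.8, -1.4]
gripper_width: 14.8
grasp_force: 59.1
```

```bash
python3 - <<'E'
from h import *
A=get_image('wrist');go((526,161,138,-122));T=get_image('top')
m=mask(T,'red')
for n,c,p in blobs(m,(160,165,250,250),4):print('top',n,c.round(1),plane(T,c,63).round(1))
for n,c,p in blobs(mask(A,'red'),(150,80,400,300),20):
    w=np.array([plane(A,q,65,True)[:2] for q in p.astype(float)]);an,l=axis(w);print(n,c.round(1),p.min(0),p.max(0),w.mean(0).round(1),an.round(1),l.round(1))
cv2.imwrite('pics/w7.png',cv2.resize(A['color'][90:290,150:400],None,fx=2.8,fy=2.8,interpolation=2))
E
```

```text
t 11.65 at [525.7 161.3 136.3] psi -122.2 tilt [-0.002 -0.001] w 14.7 g 59.1 F [-0.9 -0.2 -3.4]
turn z -0.004 shift [ 0.1 -0.4 -1.7]
top 16 [228.5 198.5] [496.5  67.9  63. ]
top 16 [221.8 201.1] [488.7  86.5  63. ]
top 16 [186.7 215.2] [447.8 181.9  63. ]
top 15 [179.3 218. ] [439.7 201.8  63. ]
top 14 [210.8 225.6] [420.3 114.7  63. ]
top 15 [213.7 232.5] [401.5 106.2  63. ]
67 [226.   82.3] [218  80] [234  88] [498.9  73. ] 137.2 [ 6.4 11.1]
105 [336.2  83.3] [329  80] [344  88] [426.4 117.6] 159.8 [ 7.4 12.6]
194 [246.3  92.9] [235  83] [256 101] [490.4  88.5] 112.1 [ 9.9 16. ]
189 [349.  167.6] [340 159] [360 178] [450.5 182.3] 112.0 [ 9.7 19.7]
120 [255.5 176.5] [251 170] [260 182] [519.6 148.1] 56.5 [ 9.1 11.6]
125 [367.7 182.3] [360 174] [375 189] [442.  202.4] 112.5 [10.  14.3]
```

View pics/w7.png

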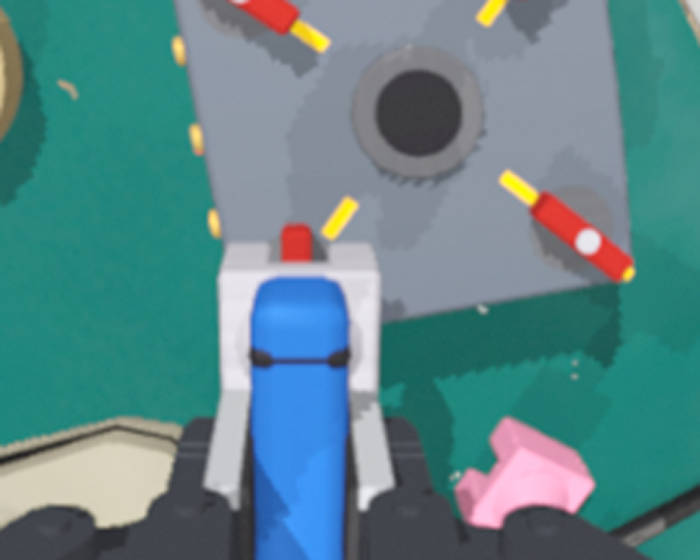

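A 10-picture limit applies and 9 are used. This one shows the red bar end at (296,243) against the slot centre at (299,250), about 0.8 mm off. D's bar is now at 24° and its mark at 23°.

>>> carry_out(
  motion=[
    [0,0,0,0,-0.8,7,-1],
    [0,0,0,0,-0.8,14,-1],
    [0,0,0,0,-0.8,21,-1],
    [0,0,0,0,-0.8,26.5,-1],
    [0,0,0,0,-0.8,26.5,-1],
  ],
)

```text
clock: 12.32
position: [526.7, 161.1, 110.3]
ee_rot: [-0.485, 0.875, -0.0, -0.001]
contact_force: [0.2, 0.2, -2.2]
gripper_width: 15.0
grasp_force: 59.2
```

>>> carry_out(
  motion=[
    [0,0,0.16,0.1,-0.2,0,-1],
    [0,0,0.32,0.2,-0.5,0,-1],
    [0,0,0.48,0.3,-0.8,0,-1],
    [0,0,0.64,0.4,-1.1,0,-1],
    [0,0,0.78,0.5,-1.3,0,-1],
  ],
)

```text
clock: 12.95
position: [527.3, 160.7, 110.9]
ee_rot: [-0.113, 0.994, 0.0, -0.0]
contact_force: [-1.8, 2.3, -1.7]
gripper_width: 14.7
grasp_force: 59.2
```

>>> carry_out(
  motion=[
    [0,0,0,0,0,0,-1],
    [0,0,-0.08,0,0,0,-1],
    [0,0,-0.1,0,0,-10,-1],
    [0,0,-0.1,0,0,-30,-1],
    [0,0,-0.1,0,0,-60,-1],
  ],
)

```text
clock: 13.58
position: [527.7, 159.8, 171.6]
ee_rot: [-0.165, 0.986, -0.0, -0.001]
contact_force: [0.6, 0.6, -3.1]
gripper_width: 15.0
grasp_force: 59.1
```

```bash
python3 -c "
from h import *
go((430,-40,170,-140),(430,-136,170,-127),(430,-136,60,-127))"
```

```text
t 13.57 at [527.7 159.8 171.6] psi -161.0 tilt [-0.001 -0.001] w 15.0 g 59.1 F [ 0.6  0.6 -3.1]
turn z -0.366 shift [ 157.6 -157.     1.6]
turn z -0.227 shift [ 61.7 -73.5   0. ]
turn z 0.000 shift [ -0.   0. 110.]
```

>>> carry_out(
  motion=[
    [0,0,-0.08,32,-32,1,-1],
    [0,0,-0.16,64,-64,1,-1],
    [0,0,-0.24,96,-96,1,-1],
    [0,0,-0.32,128,-128,2,-1],
    [0,0,-0.366,157.6,-157,2,-1],
  ],
)

```text
clock: 14.2
position: [429.6, -41.0, 170.0]
ee_rot: [-0.343, 0.939, -0.0, 0.001]
contact_force: [0.1, -0.3, -2.3]
gripper_width: 14.9
grasp_force: 59.2
```

>>> carry_out(
  motion=[
    [0,0,-0.1,31,-37,0,-1],
    [0,0,-0.2,62,-73,0,-1],
    [0,0,-0.227,62,-73,40,-1],
    [0,0,-0.227,62,-73,80,-1],
    [0,0,-0.227,62,-73,80,-1],
  ],
)

```text
clock: 14.82
position: [427.4, -135.8, 87.5]
ee_rot: [-0.446, 0.895, 0.001, -0.003]
contact_force: [0.6, -1.1, -2.3]
gripper_width: 14.8
grasp_force: 59.4
```

```bash
python3 - <<'E'
from h import *
go((430,-136,57,-127));T=get_image('top')
for n,c,p in blobs(mask(T,'red'),(160,165,250,250),4):print('top',n,c.round(1),plane(T,c,63).round(1))
E
```

```text
t 14.82 at [ 427.4 -135.8   87.5] psi -127.0 tilt [-0.006 -0.   ] w 14.8 g 59.4 F [ 0.6 -1.1 -2.3]
turn z -0.001 shift [-1.4 -2.2 30.5]
top 13 [194.5 184.2] [535.3 163.8  63. ]
top 15 [197.6 191.1] [515.7 154.5  63. ]
top 15 [186.8 215.3] [447.6 181.5  63. ]
top 14 [179.2 218.1] [439.3 202.   63. ]
top 15 [211.3 225.5] [420.6 113.4  63. ]
top 15 [213.7 232.5] [401.5 106.2  63. ]
```

Both bars lie within about 3° of their marks. I'll lower the wrench to the bench.

>>> carry_out(
  motion=[
    [0,0,0,0,0,12,-1],
    [0,0,0,0,0,22,-1],
    [0,0,0,0,0,27,-1],
    [0,0,0,0,0,29,-1],
    [0,0,0,0,0,29,-1],
  ],
)

```text
clock: 15.5
position: [429.6, -135.4, 60.0]
ee_rot: [-0.446, 0.895, -0.0, 0.0]
contact_force: [-0.5, 0.0, -2.0]
gripper_width: 14.6
grasp_force: 59.3
```

>>> carry_out(
  motion=[
    [0,0,0,0,0,1,-1],
    [0,0,0,0,0,2,-1],
    [0,0,0,0,0,3,-1],
    [0,0,0,0,0,3,-1],
  ],
)

```text
clock: 16.0
position: [429.6, -135.4, 57.4]
ee_rot: [-0.446, 0.895, -0.0, 0.0]
contact_force: [-1.7, 0.6, 3.7]
gripper_width: 14.5
grasp_force: 60.1
```

Touching the bench. Now release and withdraw.

>>> carry_out(
  motion=[
    [0,0,0,0,0,0,-0.5],
    [0,0,0,0,0,0,0],
    [0,0,0,0,0,0,1],
    [0,0,0,0,0,0,1],
    [0,0,0,0,0,0,1],
  ],
)

```text
clock: 16.62
position: [429.5, -135.4, 56.9]
ee_rot: [-0.446, 0.895, -0.0, 0.0]
contact_force: [0.0, -0.8, -1.2]
gripper_width: 85.5
grasp_force: 0.0
```

>>> carry_out(
  motion=[
    [0,0,0,0,0,-10,1],
    [0,0,0,0,0,-40,1],
    [0,0,0,0,0,-90,1],
    [0,0,0,0,0,-140,1],
    [0,0,0,0,0,-140,1],
  ],
)

```text
clock: 17.25
position: [432.2, -135.5, 201.8]
ee_rot: [-0.446, 0.895, -0.003, 0.005]
contact_force: [0.1, 0.5, 0.4]
gripper_width: 85.4
grasp_force: 0.0
```

```bash
python3 - <<'E'
from h import *
go()
A=get_image('wrist');S=get_image('scene')
for n,c,p in blobs(mask(A,'blue'),(150,100,350,300),60):
    w=np.array([plane(A,q,98,True)[:2] for q in p.astype(float)]);an,l=axis(w);print(n,c.round(1),w.mean(0).round(1),an.round(1),l.round(1))
cv2.imwrite('pics/end.png',np.hstack([A['color'][100:340,130:390],S['color'][130:370,120:380]]))
E
```

```text
t 17.25 at [ 432.2 -135.5  201.8] psi -127.0 tilt [ 0.011 -0.   ] w 85.4 g 0.0 F [0.1 0.5 0.4]
1148 [259.9 178.2] [ 429.3 -137.4] 53.1 [16.7 79.6]
```

View pics/end.png

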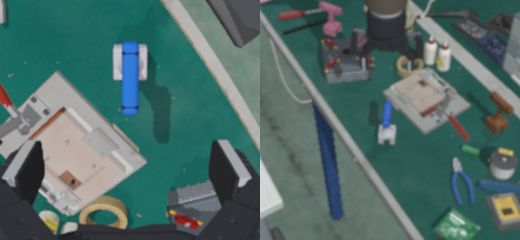

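The wrench stands upright at (130,75) in the wrist crop, its bar centred at (429,-137), and the gripper is clear of it.

```bash
python3 -c "
from bench import *
print(job_done())"
```

```text
the job is handed in; nothing more can be done
None
```

I tightened the slacker screw first, then the one across from it, and the top camera shows both bars within about 3° of their marks. The wrench stands upright on the bench, released, and the job is handed in at about 17 s; no verdict was returned.

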